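# Weigh a watch movement on the arrested beam balance

## Robot

A 7-joint arm with a two-finger parallel gripper is mounted at the origin on the work surface. World frame = base frame: x ahead of the robot, y to its left, z up, the work surface at z = 0. Lengths are in m, angles in rad, forces in N, time in s.
With the tool pointing down it reaches from about 0.425 to 0.95 m from the base axis. Payload 4.7 kg.
Tool frame: the origin (TCP) lies at the very end of the fingers, on their centre line; the grasp point (between the pads) lies 19 mm behind it; z points along the fingers, y is the line along which they close (so a half turn about z gives the same grasp; the last joint's range is limited). The gripper opens to 87 mm and grips with 3 to 60 N. Pads are 19 mm wide; open, the fingers measure 117 mm over their backs; the gripper's body (75 mm by 190 mm) begins 51 mm behind the grasp point.
Start: joints at [-1.329, 0.469, -0.049, 1.532, 0.024, 1.141, -0.082], TCP at [0.181, 0.65, 0.223] pointing down, gripper open.
Joint ranges: [-2.59, 2.59], [-0.33, 1.99], [-1.39, 1.29], [0.1, 2.45], [-1.04, 4.18], [0.21, 1.99], [-2.66, 2.66]. Speed limits (rad/s): [2.57, 2.57, 3.14, 3.14, 3.14, 3.14, 3.14].

## Interface

Orientations are given as a unit quaternion [x, y, z, w].
In Python, from plant import sense, capture, camera_params, finish_job gives the robot as it stands.
- The arm moves only by the tool jog_arm, never from a script. Its argument "rows" is a list of rows, each a list of 3 entries, a list of its own where there are three numbers: the shift along the world's x, y, z each as a share of 200 mm, from -1 to 1, then the turn, a rotation vector about the world's x, y, z each as a share of pi rad, from -1 to 1, then the opening, from -1 (shut) to 1 (fully open). In form: [[[x, y, z], [wx, wy, wz], claw], ...]. A call has 1 to 5 rows; each row is the pose to reach, as a shift and turn from the pose commanded when the call began, turning the shorter way round; what a row does not reach only later rows make up. A row lasts 1/12 s, in which the tool goes at most 41.7 mm and 7.16 degrees, less where a joint would pass 70% of its speed; a pose out of reach is approached as far as the arm can. A call with a number of a shift or a turn outside -1 to 1 is refused whole. A call with a gripper value outside its range is refused whole. The fingers move at their own pace and stop on an object; "newtons" is the grip in N (left out, the last holds). Time passes only in rows, so rows that repeat a pose let the fingers close. It gives the time, the measured TCP pose, the force, the opening and the grip force at its end, in the units of the state.
- sense(): the state, without advancing time (a new reading comes with each control period).
- capture(name): name is "side" or "top" or "wrist"; returns (picture, depth): 400x640x3 uint8, blue, green, red; 400x640 float32, m along the optical axis (not along the pixel's ray), 0 where there is no reading.
- camera_params(name): a dict with "fx", "fy", "cx", "cy" (pixels), "R" (3x3) and "t" (3): a world point X has camera coordinates R X + t. Camera axes: x right, y down, z forward; pixel columns grow to the right and rows downward; lengths in m; the calibration is good to about 2 mm. The wrist camera is an equidistant fisheye: a pixel r from the principal point sees the ray r / f radians off the axis. A picture is of the moment at which its call begins: read the wrist's pose just before it. camera_params takes no time and is no camera call; for the wrist camera it gives the pose at the moment of the call.
- finish_job(): hands the job in; it is judged then, once.
The state is a dict: "clock": time; "joint_pos": joint angles; "qd": joint speeds; "joint_efforts": joint torques, N m; "position": TCP position; "ee_rot": TCP orientation; "force": force on the tool from outside, world axes, zero at the start; "ft_torque": the same for the moment, N m; "grip_width": finger opening in m; "finger_force": force on a finger pad.
Only numpy, scipy, OpenCV 4.12 (cv2) and the standard library are available. Lean on these libraries where they do the work, as an engineer would, in place of code of your own. Each camera call takes 0.05 s, during which the arm holds its last target. There are 200 camera calls.

## Task

Weigh the watch movement: lift it in its cream holder from the sloped rest under the magnifier and set it flat on the middle of the balance's empty pan while the beam is still arrested. Then swing the red arrest lever fully over to free the beam, keep it free until the beam has settled and stayed still for a good second, and swing the lever fully back, leaving the movement lying on the pan. The movement is delicate: grip it with less than 15 N, do not drop it or press it down hard (under 10 N), push no harder than 15 N on the balance or its lever, and leave the pot, tweezers and screwdriver stand where they are.

Things in the scene. Friction and masses are not known exactly. Their poses are not given: they have to be found in the camera images.
- movement: Watch movement in its holder: a cream plastic block 44 (x) x 38 (y) x 18 (z) mm with a brass movement, 31 mm across and 5 mm high, on top; about 60 to 110 g. Origin at the centre of the block's underside, z out of its top. Starts lying on the sloped rest, its x axis pointing up the slope. Grip it by the two faces 38 mm apart, below the brass.
- stand: Fixed grey rest, base 160 x 120 mm, x from -55 to 105. Origin on the bench, z up, x towards its high side. A blue plate, 72 mm long and 100 mm wide (y), slopes 0.5 rad (29 deg) up towards +x, its normal leaning to -x; the middle of its surface is at (0, 0, 125) mm. A lip 6 mm thick stands 8 mm above the surface along the low edge.
- lens (a point): Centre of the clear magnifier lens fixed level above the rest, at (47, 0, 249) mm in its frame: 95 mm across with its black rim, 8 mm thick, on a post at x = 98 mm. It blocks a vertical tool over the movement.
- balance: Fixed beam balance. Origin on the bench under its column, z up, x from the lever towards the column, y along the beam. Wooden base 220 x 200 x 18 mm, x from -170 to 50. Brass beam 190 mm long, pivot at (0, 0, 90) mm. Two flat steel pans, 90 mm across, no rim: empty at y = +85, fixed brass counterweight (34 mm across, top at z = 150) at y = -85.
- pan (a point): Centre of the empty pan's upper face, 112 mm above the bench when the beam is level; axes move with the beam (z out of the pan).
- beam (a joint): Beam angle in rad: 0 level, positive when the empty (+y) pan sinks; stops at +-0.12. Held within about 0.01 of level while arrested; free, it comes to rest by itself in about 2 s, high, low or level according to the load.
- arrest (a joint): Arrest lever angle in rad: 0 arrested (leaning to the balance's -x), 1.0 fully free (leaning to +x). Stays where it is left; takes about 1.5 N at the ball.
- arrest_tip (a point): Centre of the red ball, 26 mm across, at the end of the arrest lever's 80 mm steel rod; the lever swings in the balance's x-z plane about a level axis at (-125, 0, 40) mm in the balance's frame.
- pot: Small loose amber jar with green cap, 44 mm across, 45 mm high; origin under its centre. Bystander.
- tweezers: Loose steel tweezers lying flat along their x axis, 120 x 18 x 6 mm; origin under the centre. Bystander.
- carousel: Loose screwdriver stand: aluminium foot 76 mm across with six upright screwdrivers, 114 mm high in all; origin under its centre. Bystander.
Things that resemble listed ones, but are neither listed nor needed, are in the scene too. What is shaped like the movement but purple is not meant.

How it is judged:
On the way, in this order (a step that is already met when the one before it is completed fails the run):
1. the movement lies flat on the middle of the empty pan, let go, with the beam arrested (horizontal distance between movement and pan below 0.015 m and z of movement in the frame of pan between -0.004 and 0.004 m and angle between the z axis of movement and the z axis of pan, either way round below 0.1 rad and contact force between the fingers and movement below 0.05 N and value of joint arrest below 0.1 rad), for 0.3 s.
2. the lever is fully over to free, the movement still on the pan, and the beam has settled and stays still (horizontal distance between movement and pan below 0.015 m and z of movement in the frame of pan between -0.004 and 0.004 m and angle between the z axis of movement and the z axis of pan, either way round below 0.1 rad and contact force between the fingers and movement below 0.05 N and value of joint arrest above 0.85 rad and velocity of joint beam between -0.05 and 0.05 rad/s), for 0.8 s.
At the end, for the whole second after the job is handed in: The movement lies flat and at rest on the pan, within 15 mm of its centre, let go; the lever is back within 0.12 rad of fully arrested and the beam is level within 0.035 rad (horizontal distance between movement and pan below 0.015 m and z of movement in the frame of pan between -0.004 and 0.004 m and angle between the z axis of movement and the z axis of pan, either way round below 0.1 rad and contact force between the fingers and movement below 0.05 N and value of joint arrest below 0.12 rad and value of joint beam between -0.035 and 0.035 rad and linear speed of movement below 0.02 m/s); the robot touches nothing.
It fails at once if the movement is squeezed (both fingers' forces added) with more than 36 N or pressed on the balance with more than 10 N (contact force between the fingers and movement above 36 N or contact force between movement and balance above 10 N).
It fails at once if the movement is dropped (falls freely by more than about 6 mm) (contact force between the fingers and movement below 0.05 N and linear speed of movement above 0.35 m/s).
It fails at once if the robot pushes on the balance or its lever with more than 15 N (contact force between any of the fingers, the arm and balance above 15 N).
It fails at once if the beam is freed before the movement is on the pan (value of joint arrest above 0.3 rad and distance between movement and pan above 0.03 m).
It fails at once if the pot, tweezers or screwdriver stand is moved by more than 15 mm (distance of any of pot, tweezers, carousel from where it was at the start of the episode above 0.015 m).
It also fails if it takes over 72 s, if anything falls off the work surface, if the arm or the gripper's body presses on something with over 40 N, if the wrist force passes 120 N, or if a joint passes its speed limit or range.

## Working session

There is one attempt and no reset: what is moved stays moved. The work goes in short steps, Python scripts to look and compute and a tool call to move; the robot and the scene stay as the last step left them, time stands still between calls to the robot, and variables do not carry over. Pictures are saved under pics/ and viewed, at most 10 in all, crops included, and the job is handed in when it is done.

Besides the shell and the picture viewer there is one more tool, called after "Call:" as name(argument=value, ...), one argument or row to a line, values as JSON. jog_arm: Moves the arm, as the interface text tells. Shift numbers are shares of 200 mm and turn numbers shares of pi rad, none past 1 either way. Its arguments: {"type":"object","properties":{"rows":{"type":"array"},"newtons":{"type":"number"}},"required":["rows"]}

```bash
ls; mkdir -p pics
python3 - <<'E'
from plant import *
import cv2,numpy as np
s=sense();print(s)
for n in("side","top"):
    im,d=capture(n);cv2.imwrite(f"pics/{n}0.png",im);np.savez(f"{n}0.npz",im=im,d=d)
    p=camera_params(n);print(n,{k:np.round(v,3).tolist() for k,v in p.items()},(d>0).mean())
E
```

```text
pics
{'clock': 0.0, 'joint_pos': array([-1.32890233,  0.4694783 , -0.04858633,  1.53372265,  0.0240857 ,
        1.14096201, -0.08226325]), 'qd': array([ 1.13869416e-05,  9.57262352e-04, -5.77915078e-04, -5.35048048e-04,
       -1.16745773e-04, -4.79654489e-04, -7.84430348e-04]), 'joint_efforts': array([-5.81601107e-04, -5.07963395e+01, -8.10450339e-02, -2.36155576e+01,
       -6.13492168e-02,  3.78412474e-02,  1.81899331e-04]), 'position': array([0.18038943, 0.6498205 , 0.22146238]), 'ee_rot': array([ 1.34956196e-01,  9.90851068e-01, -9.87329890e-04, -1.02646455e-04]), 'force': array([-0.61179564,  0.12419526, -0.65905459]), 'ft_torque': array([-0.01037689, -0.02607366, -0.01565099]), 'finger_force': 0.0, 'grip_width': 0.08742226277041432}
side {'fx': 371.719, 'fy': 371.719, 'cx': 320.887, 'cy': 198.522, 'R': [[-0.894, -0.448, -0.016], [-0.256, 0.539, -0.803], [0.368, -0.714, -0.596]], 't': [0.528, 0.268, 0.618]} 0.99619921875
top {'fx': 462.525, 'fy': 462.525, 'cx': 315.371, 'cy': 198.716, 'R': [[-0.022, -1.0, -0.017], [-0.994, 0.024, -0.11], [0.11, 0.014, -0.994]], 't': [0.06, 0.599, 0.973]} 0.99603515625
```

View pics/side0.png

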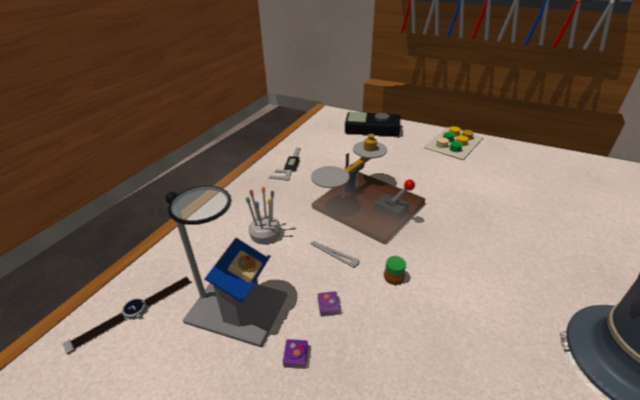

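View pics/top0.png

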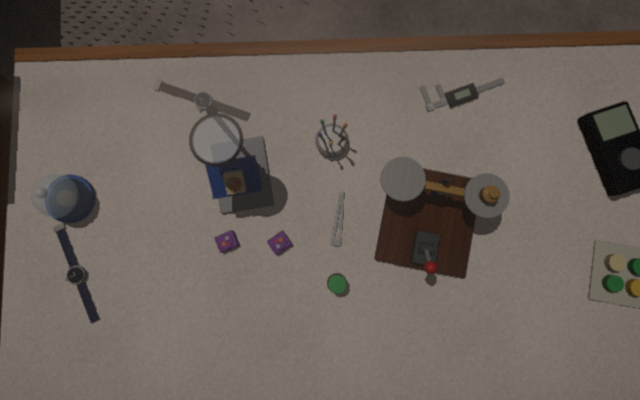

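The side view shows the rest with the movement at (246,263), the empty pan at (330,177) and the red ball at (409,184). In the top view these are at (234,181), (403,180) and (431,267). The lens only partly covers the plate from above.

```bash
cat > h.py <<'E'
import numpy as np,cv2
from plant import *
def cloud(n,d):
    p=camera_params(n);v,u=np.mgrid[:400,:640]
    c=np.stack([(u-p['cx'])/p['fx']*d,(v-p['cy'])/p['fy']*d,d],-1)
    return (c-np.array(p['t']))@np.array(p['R'])
def load(n,f):
    z=np.load(f);return cv2.cvtColor(z['im'],cv2.COLOR_BGR2HSV),cloud(n,z['d']),z['d']
def circ(P):
    A=np.c_[2*P[:,:2],np.ones(len(P))];s=np.linalg.lstsq(A,(P[:,:2]**2).sum(1),rcond=None)[0]
    return s[:2],np.sqrt(s[2]+s[0]**2+s[1]**2)
def ball(P):
    A=np.c_[2*P,np.ones(len(P))];s=np.linalg.lstsq(A,(P**2).sum(1),rcond=None)[0]
    return s[:3],np.sqrt(s[3]+s[:3]@s[:3])
E
python3 - <<'E'
from h import *
np.set_printoptions(precision=4,suppress=True)
boxes={'side':dict(blue=(200,235,275,305),pan=(305,165,352,190),ball=(400,175,420,194),wood=(310,170,428,242)),
'top':dict(blue=(200,150,265,200),pan=(378,155,428,203),ball=(422,258,440,276),wood=(370,160,480,280))}
for n in('side','top'):
    H,X,d=load(n,n+'0.npz')
    def m(b,cond):
        x0,y0,x1,y1=boxes[n][b];k=np.zeros(d.shape,bool);k[y0:y1,x0:x1]=1;return k&cond&(d>0)
    Z=X[...,2]
    k=m('blue',(H[...,0]>100)&(H[...,0]<130)&(H[...,1]>150)&(Z>.06)&(Z<.17))
    P=X[k];
    for _ in range(4):
        c=P.mean(0);w=np.linalg.svd(P-c,full_matrices=False)[2][2];w*=np.sign(w[2]);r=(P-c)@w;P=P[abs(r)<max(.002,2*r.std())]
    print(n,'blue',len(P),c,'n',w,'tilt',np.arccos(w[2]),'heading',np.arctan2(-w[1],-w[0]),'std',r.std())
    h=-w[:2]/np.hypot(*w[:2]);u=np.r_[h*w[2],np.hypot(*w[:2])];y=np.r_[-h[1],h[0],0]
    q=(P-c)@np.c_[u,y];print('  extents u,y',np.percentile(q,[1,99],axis=0).ravel())
    x0,y0,x1,y1=boxes[n]['blue'];k=m('blue',((X-c)@w>.012)&((X-c)@w<.028)&(abs((X-c)@u)<.045)&(abs((X-c)@y)<.05))
    Q=X[k];q=(Q-c)@np.c_[u,y,w];print('  mov',len(Q),q.mean(0),np.percentile(q,[2,98],axis=0).ravel(),'mean',Q.mean(0))
    k=m('pan',(Z>.1)&(Z<.125)&(H[...,1]<70));P=X[k];print(' pan',len(P),np.median(P,0))
    cs,_=cv2.findContours(k.astype(np.uint8),0,2);b=max(cs,key=cv2.contourArea)[:,0];print('  circ',circ(X[b[:,1],b[:,0]]))
    k=m('ball',((H[...,0]<8)|(H[...,0]>172))&(H[...,1]>150));P=X[k];print(' ball',len(P),P.mean(0),ball(P))
    cs,_=cv2.findContours(k.astype(np.uint8),0,2);print('  px',cv2.minEnclosingCircle(max(cs,key=cv2.contourArea)))
    k=m('wood',(abs(Z-.018)<.006));P=X[k];r=cv2.minAreaRect(P[:,:2].astype(np.float32));print(' wood',len(P),r,np.median(Z[k]))
E
```

```text
side blue 1127 [0.645  0.2205 0.1276] n [-0.4746 -0.0676  0.8776] tilt 0.49991499757745683 heading 0.1414709075453398 std 0.000835694803952082
  extents u,y [-0.0358 -0.0585  0.0261  0.0379]
  mov 539 [-0.0141 -0.009   0.0193] [-0.0351 -0.0293  0.0129  0.0068  0.006   0.0239] mean [0.6248 0.2085 0.1377]
 pan 670 [ 0.6307 -0.1265  0.112 ]
  circ (array([ 0.6323, -0.1296]), np.float64(0.044043747755596566))
 ball 73 [ 0.4524 -0.1692  0.116 ] (array([ 0.4533, -0.1741,  0.1122]), np.float64(0.010043870136832401))
  px ((408.96807861328125, 184.3297882080078), 4.782962322235107)
 wood 3308 ((0.55461585521698, -0.19852423667907715), (0.20082905888557434, 0.2205796241760254), 77.33490753173828) 0.01744112083943626<stdin>:13: RuntimeWarning: Mean of empty slice.
  ret = um.true_divide(
Traceback (most recent call last):
IndexError: index 2 is out of bounds for axis 0 with size 0
```

Run:
```python
from h import *
np.set_printoptions(precision=4,suppress=True)
n_=np.array([-.4746,-.0676,.8776]);c=np.array([.645,.2205,.1276]);h=-n_[:2]/np.hypot(*n_[:2])
u=np.r_[h*n_[2],np.hypot(*n_[:2])];y=np.r_[-h[1],h[0],0];M=np.c_[u,y,n_]
for n,b in(('side',(195,230,290,345)),('top',(195,130,280,220))):
    H,X,d=load(n,n+'0.npz');k=np.zeros(d.shape,bool);k[b[1]:b[3],b[0]:b[2]]=1
    Z=X[...,2];q=(X-c)@M
    blue=k&(H[...,0]>95)&(H[...,0]<130)&(H[...,1]>110)&(abs(q[...,2])<.006)
    print(n,'blue',blue.sum(),'w',np.median(q[blue][:,2]),np.percentile(q[blue][:,:2],[1,99],axis=0).ravel())
    box=k&(abs(q[...,0]+.014)<.04)&(abs(q[...,1]+.01)<.04)
    for lo,hi in((.014,.0205),(.0205,.030)):
        t=box&(q[...,2]>lo)&(q[...,2]<hi)&((H[...,0]<95)|(H[...,1]<80)|(H[...,0]>130));
        if t.sum()>9:
            print('  layer',lo,t.sum(),np.median(q[t],0),np.percentile(q[t][:,:2],[2,98],axis=0).ravel())
            r=cv2.minAreaRect(q[t][:,:2].astype(np.float32));print('   ',r)
    g=k&(Z<.02)&(Z>.008);P=X[g][:,:2].astype(np.float32)
    print('  base',len(P),np.median(Z[g]) if len(P) else 0,cv2.minAreaRect(P))
# top: balance
H,X,d=load('top','top0.npz');Z=X[...,2]
def box(x0,y0,x1,y1):
    k=np.zeros(d.shape,bool);k[y0:y1,x0:x1]=1;return k
k=box(378,155,428,203)&(Z>.1)&(Z<.125);cs,_=cv2.findContours(k.astype(np.uint8),0,2);e=max(cs,key=cv2.contourArea)[:,0]
print('pan',np.median(Z[k]),circ(X[e[:,1],e[:,0]]))
k=box(370,160,482,282)&(abs(Z-.018)<.006);print('wood',cv2.minAreaRect(X[k][:,:2].astype(np.float32)))
k=box(422,258,440,276)&((H[...,0]<8)|(H[...,0]>172))&(H[...,1]>120);print('ball',k.sum(),X[k].mean(0),X[k].max(0),X[k].min(0))
k=box(428,175,462,205);print('column zmax',Z[k].max())
for nm in('side','top'):
    H,X,d=load(nm,nm+'0.npz');Z=X[...,2];r=np.hypot(X[...,0]-.613,X[...,1]+.212);print(nm,'zmax near column',np.percentile(Z[r<.03],[90,99,100]))
    for nme,(x,yy) in {'pot':(0,0)}.items():pass
    g=(H[...,0]>50)&(H[...,0]<80)&(H[...,1]>120)&(Z>.03)&(Z<.06);print('pot',np.median(X[g],0))
    g=(Z>.085)&(Z<.13)&(X[...,0]>.6)&(abs(X[...,1]-.03)<.06);print('carousel',X[g].min(0) if g.any() else 0,X[g].max(0) if g.any() else 0)
```

```text
side blue 1272 w -8.182091167306473e-05 [-0.0369 -0.0589  0.0265  0.0381]
  layer 0.014 296 [-0.0144 -0.0038  0.0177] [-0.0355 -0.0302  0.0071  0.0059]
    ((-0.01416942197829485, -0.01269049383699894), (0.038373176008462906, 0.04405617341399193), 89.33892059326172)
  layer 0.0205 221 [-0.0142 -0.0119  0.0222] [-0.0274 -0.0263 -0.0006  0.0014]
    ((-0.014059431850910187, -0.012314921244978905), (0.03039473481476307, 0.028660312294960022), 81.9993667602539)
  base 2887 0.011607777835900166 ((0.6856141090393066, 0.16621443629264832), (0.1747315526008606, 0.2951599359512329), 34.108978271484375)
top blue 324 w 0.0015699057677451985 [-0.0392  0.0115  0.018   0.0353]
  layer 0.014 180 [-0.0074 -0.0147  0.0183] [-0.0376 -0.032   0.0057  0.0054]
    ((-0.01610741764307022, -0.013328636065125465), (0.04485803842544556, 0.03836504742503166), 1.8524044752120972)
  layer 0.0205 236 [-0.0157 -0.0138  0.0233] [-0.0349 -0.0299  0.003   0.0031]
    ((-0.015480425208806992, -0.013926571235060692), (0.042025670409202576, 0.03568834438920021), 0.869291365146637)
  base 1574 0.011796487244426218 ((0.6625343561172485, 0.21039190888404846), (0.1598348319530487, 0.1196594089269638), 7.997962474822998)
pan 0.11237045169470429 (array([ 0.6293, -0.1309]), np.float64(0.044058296690355436))
wood ((0.5524383783340454, -0.20016483962535858), (0.2004331797361374, 0.2205062061548233), 77.23365020751953)
ball 144 [ 0.452  -0.1746  0.1248] [0.4898 0.0319 1.0336] [ 0.4386 -0.2137  0.0168]
column zmax 1.0336091457384198
side zmax near column [0.0968 0.1271 0.1304]
pot [0.4194 0.0126 0.0441]
carousel [ 0.7039 -0.0207  0.0851] [0.7654 0.0383 0.1184]
top zmax near column [0.0973 0.1303 0.1327]
pot [ 0.4148 -0.5892  0.0319]
carousel [ 0.7021 -0.0225  0.0859] [0.7637 0.037  0.1203]
```

Call:
jog_arm(
  rows=[
    [[0.13, -0.15, 0.05], [0, 0, 0.033], 1],
    [[0.26, -0.3, 0.1], [0, 0, 0.066], 1],
    [[0.39, -0.45, 0.15], [0, 0, 0.099], 1],
    [[0.52, -0.6, 0.2], [0, 0, 0.131], 1],
    [[0.65, -0.75, 0.25], [0, 0, 0.131], 1],
  ],
  newtons=10,
)

```text
clock: 0.52
position: [0.3114, 0.4985, 0.2725]
ee_rot: [-0.072, 0.997, -0.0, -0.0]
force: [0.7, 0.7, -0.2]
grip_width: 0.0874
finger_force: 0.0
```

Call:
jog_arm(
  rows=[
    [[0.13, -0.15, 0], [0.005, -0.032, 0], 1],
    [[0.26, -0.3, 0], [0.009, -0.063, 0], 1],
    [[0.39, -0.45, 0], [0.014, -0.095, 0], 1],
    [[0.52, -0.6, 0], [0.018, -0.126, 0], 1],
    [[0.65, -0.75, 0], [0.0224, -0.1576, 0], 1],
  ],
)

```text
clock: 0.93
position: [0.4413, 0.349, 0.2731]
ee_rot: [-0.068, 0.966, 0.018, 0.249]
force: [1.6, -0.1, 1.3]
grip_width: 0.087
finger_force: 0.0
```

```bash
cat > st.py <<'E'
from plant import *
from scipy.spatial.transform import Rotation as Ro
import numpy as np
np.set_printoptions(precision=4,suppress=True)
s=sense();R=Ro.from_quat(s['ee_rot']).as_matrix()
print(s['clock'],s['position'],'force',s['force'],'grip',s['grip_width'],s['finger_force']);print('R',R.ravel(),'q',s['joint_pos'])
E
python3 - <<'E'
from st import *
import cv2
p=camera_params('wrist');print('cam pos',-np.array(p['R']).T@p['t'])
im,d=capture('wrist');cv2.imwrite('pics/w1.png',im)
n=np.array([-.4746,-.0676,.8776]);yy=np.array([-.141,.99,0]);T=np.c_[np.cross(yy,-n),yy,-n]
print('rotvec/pi',Ro.from_matrix(T@R.T).as_rotvec()/np.pi)
print('to pre /.2',(np.array([.585,.199,.211])-s['position'])/.2)
E
```

```text
0.9333 [0.4413 0.349  0.2731] force [ 1.571  -0.0894  1.3055] grip 0.0870285657853362 0.0
R [-0.8666 -0.1411  0.4786 -0.123   0.99    0.0693 -0.4836  0.0012 -0.8753] q [-0.9829  0.0643  0.0443  2.0525  0.5389  0.7312  0.42  ]
cam pos [0.2987 0.3279 0.3796]
rotvec/pi [-0.0006  0.0015 -0.    ]
to pre /.2 [ 0.7183 -0.7502 -0.3103]
```

Call:
jog_arm(
  rows=[
    [[0.18, -0.19, -0.08], [0, 0, 0], 1],
    [[0.36, -0.38, -0.15], [0, 0, 0], 1],
    [[0.54, -0.57, -0.23], [0, 0, 0], 1],
    [[0.68, -0.71, -0.29], [0, 0, 0], 1],
    [[0.72, -0.75, -0.31], [0, 0, 0], 1],
  ],
)

```text
clock: 1.4
position: [0.5795, 0.205, 0.2127]
ee_rot: [-0.068, 0.966, 0.018, 0.247]
force: [-0.6, 1.4, 0.0]
grip_width: 0.0873
finger_force: 0.0
```

Run:
```python
from st import *
import cv2
p=camera_params('wrist');im,d=capture('wrist');cv2.imwrite('pics/w2.png',im);np.savez('w2.npz',im=im,d=d,**p)
Rc,t=np.array(p['R']),np.array(p['t'])
def px(X):
    c=Rc@X+t;th=np.arctan2(np.hypot(c[0],c[1]),c[2]);e=c[:2]/np.hypot(*c[:2]);return np.array([p['cx'],p['cy']])+p['fx']*th*e
n=np.array([-.4746,-.0676,.8776]);y=np.array([-.141,.99,0]);u=np.cross(y,n)
m=np.array([.634,.2058,.1205])
for a,b in((1,1),(1,-1),(-1,-1),(-1,1)):print(px(m+n*.018+u*.022*a+y*.019*b))
print('brass',px(m+n*.023),'fx',p['fx'],'to grasp/.2',(m+.004*n-s['position'])/.2)
```

```text
1.4 [0.5795 0.205  0.2127] force [-0.574   1.4332  0.042 ] grip 0.08731553377965365 0.0
R [-0.8688 -0.1408  0.4748 -0.1234  0.99    0.0678 -0.4796  0.0003 -0.8775] q [-0.6516  0.1834  0.1791  2.0727  0.3117  0.4323  0.9752]
[336.9755 232.6708]
[293.5602 232.6795]
[292.0679 183.5238]
[337.6059 183.4022]
brass [314.8716 210.4526] fx 309.70691628693146 to grasp/.2 [ 0.2631  0.0027 -0.4436]
```

View pics/w2.png

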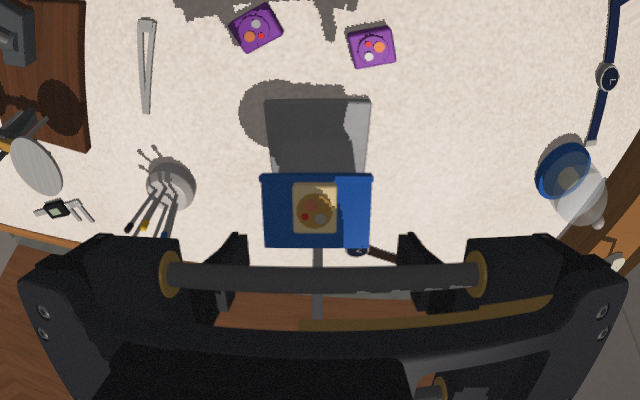

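The wrist view shows the block at x 293–337, y 184–233, within a pixel of where my estimate projects, so I'll descend.

Call:
jog_arm(
  rows=[
    [[0.05, 0.01, -0.1], [0, 0, 0], 1],
    [[0.11, 0.015, -0.2], [0, 0, 0], 1],
    [[0.164, 0.018, -0.303], [0, 0, 0], 1],
    [[0.164, 0.018, -0.303], [0, 0, 0], 1],
    [[0.164, 0.018, -0.303], [0, 0, 0], 1],
  ],
)

```text
clock: 1.87
position: [0.6107, 0.2097, 0.151]
ee_rot: [-0.068, 0.967, 0.017, 0.245]
force: [0.5, 0.5, 0.6]
grip_width: 0.087
finger_force: 0.0
```

Run:
```python
from st import *
n=np.array([-.4746,-.0676,.8776]);m=np.array([.634,.2058,.1205]);print('to grasp/.2',(m+.004*n-s['position'])/.2)
```

```text
1.8667 [0.6107 0.2097 0.151 ] force [0.4983 0.5352 0.6023] grip 0.087046768737554 0.0
R [-0.8704 -0.14    0.472  -0.1236  0.9902  0.0657 -0.4765 -0.0011 -0.8791] q [-0.6286  0.3195  0.1886  2.0652  0.3191  0.3034  0.9653]
to grasp/.2 [ 0.1068 -0.0206 -0.1352]
```

Call:
jog_arm(
  rows=[
    [[0.03, -0.01, -0.03], [0, 0, 0], 1],
    [[0.06, -0.02, -0.06], [0, 0, 0], 1],
    [[0.07, -0.02, -0.08], [0, 0, 0], 1],
    [[0.07, -0.02, -0.08], [0, 0, 0], 1],
    [[0.07, -0.02, -0.08], [0, 0, 0], 1],
  ],
)

```text
clock: 2.28
position: [0.6256, 0.2058, 0.1366]
ee_rot: [-0.068, 0.967, 0.018, 0.247]
force: [-0.1, 1.1, -0.2]
grip_width: 0.0874
finger_force: 0.0
```

Run:
```python
from st import *
n=np.array([-.4746,-.0676,.8776]);m=np.array([.634,.2058,.1205]);print('to grasp/.2',(m+.004*n-s['position'])/.2)
```

```text
2.2833 [0.6256 0.2058 0.1366] force [-0.0758  1.0579 -0.2106] grip 0.08737481215233084 0.0
R [-0.8689 -0.14    0.4747 -0.1227  0.9901  0.0674 -0.4794  0.0003 -0.8776] q [-0.5962  0.358   0.1767  2.0516  0.3137  0.2706  0.9828]
to grasp/.2 [ 0.0328 -0.0012 -0.0631]
```

Call:
jog_arm(
  rows=[
    [[0.015, 0, -0.03], [0, 0, 0], 1],
    [[0.032, 0, -0.06], [0, 0, 0], 1],
    [[0.032, 0, -0.06], [0, 0, 0], 1],
    [[0.032, 0, -0.06], [0, 0, 0], 1],
  ],
)

```text
clock: 2.62
position: [0.6317, 0.2058, 0.1238]
ee_rot: [-0.068, 0.967, 0.017, 0.246]
force: [0.2, 0.1, -0.2]
grip_width: 0.0871
finger_force: 0.0
```

Run:
```python
from st import *
n=np.array([-.4746,-.0676,.8776]);m=np.array([.634,.2058,.1205]);print('to grasp/.2',(m+.004*n-s['position'])/.2)
```

```text
2.6167 [0.6317 0.2058 0.1238] force [ 0.1921  0.0538 -0.2451] grip 0.08706486099957315 0.0
R [-0.8694 -0.1404  0.4738 -0.1233  0.9901  0.067  -0.4785 -0.0002 -0.8781] q [-0.5877  0.3857  0.1743  2.0471  0.3205  0.2475  0.9773]
to grasp/.2 [ 0.0019 -0.0014  0.0008]
```

Call:
jog_arm(
  rows=[
    [[0, 0, 0], [0, 0, 0], 0.5],
    [[0, 0, 0], [0, 0, 0], 0.2],
    [[0, 0, 0], [0, 0, 0], 0],
    [[0, 0, 0], [0, 0, 0], -0.15],
    [[0, 0, 0], [0, 0, 0], -0.3],
  ],
  newtons=9,
)

```text
clock: 3.03
position: [0.632, 0.206, 0.1248]
ee_rot: [-0.068, 0.966, 0.018, 0.247]
force: [-0.5, 1.0, 0.4]
grip_width: 0.0616
finger_force: 0.0
```

Call:
jog_arm(
  rows=[
    [[0, 0, 0], [0, 0, 0], -0.3],
    [[0, 0, 0], [0, 0, 0], -0.3],
    [[0, 0, 0], [0, 0, 0], -0.3],
  ],
)

```text
clock: 3.28
position: [0.6319, 0.206, 0.1246]
ee_rot: [-0.068, 0.967, 0.018, 0.247]
force: [0.2, 0.4, -0.6]
grip_width: 0.0413
finger_force: 0.0
```

Call:
jog_arm(
  rows=[
    [[0, 0, 0], [0, 0, 0], -0.3],
    [[0, 0, 0], [0, 0, 0], -0.3],
    [[0, 0, 0], [0, 0, 0], -0.3],
    [[0, 0, 0], [0, 0, 0], -0.3],
  ],
)

```text
clock: 3.62
position: [0.6319, 0.2059, 0.1246]
ee_rot: [-0.068, 0.967, 0.018, 0.247]
force: [-0.6, -0.1, 0.6]
grip_width: 0.0378
finger_force: 9.0
```

Call:
jog_arm(
  rows=[
    [[-0.015, -0.002, 0.028], [0, 0, 0], -0.3],
    [[-0.045, -0.006, 0.084], [0, 0, 0], -0.3],
    [[-0.09, -0.012, 0.168], [0, 0, 0], -0.3],
    [[-0.135, -0.018, 0.25], [0, 0, 0], -0.3],
    [[-0.16, -0.022, 0.3], [0, 0, 0], -0.3],
  ],
)

```text
clock: 4.03
position: [0.5992, 0.2015, 0.1861]
ee_rot: [-0.068, 0.966, 0.018, 0.247]
force: [0.4, 0.2, -1.2]
grip_width: 0.0377
finger_force: 9.0
```

Call:
jog_arm(
  rows=[
    [[-0.05, 0, 0.05], [0, 0, 0], -0.3],
    [[-0.12, 0, 0.1], [0, 0, 0], -0.3],
    [[-0.2, 0, 0.15], [0, 0, 0], -0.3],
    [[-0.26, 0, 0.2], [0, 0, 0], -0.3],
    [[-0.28, 0, 0.22], [0, 0, 0], -0.3],
  ],
)

```text
clock: 4.45
position: [0.5426, 0.2018, 0.2297]
ee_rot: [-0.069, 0.966, 0.018, 0.247]
force: [0.3, 0.1, -0.9]
grip_width: 0.0381
finger_force: 9.0
```

Run:
```python
from st import *
import cv2
im,d=capture('wrist');cv2.imwrite('pics/w3.png',im[120:300,200:440])
yb=np.array([.2205,.9754,0]);z=np.array([0,0,-1.])
for nm,y in(('cur',np.r_[R[:2,1],0]/np.hypot(*R[:2,1])),('beam',yb)):
    T=np.c_[np.cross(y,z),y,z];print(nm,Ro.from_matrix(T@R.T).as_rotvec()/np.pi)
print('to above pan/.2',(np.array([.6307,-.130,.112+.06])-s['position'])/.2)
```

```text
4.45 [0.5426 0.2018 0.2297] force [ 0.3481  0.1375 -0.9439] grip 0.03808147860670767 8.99988278746605
R [-0.8685 -0.1414  0.4751 -0.1236  0.9899  0.0688 -0.4801  0.0011 -0.8772] q [-0.6772  0.1019  0.1617  2.1231  0.359   0.474   0.9086]
cur [-0.0229  0.1577  0.0001]
beam [ 0.0061  0.1601 -0.1134]
to above pan/.2 [ 0.4406 -1.659  -0.2885]
```

View pics/w3.png

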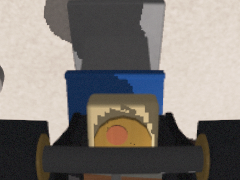

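Call:
jog_arm(
  rows=[
    [[0.02, -0.06, 0.02], [0, 0.01, -0.01], -0.3],
    [[0.06, -0.2, 0.05], [0.001, 0.03, -0.02], -0.3],
    [[0.1, -0.38, 0.05], [0.002, 0.05, -0.035], -0.3],
    [[0.15, -0.56, 0.05], [0.003, 0.07, -0.05], -0.3],
    [[0.18, -0.72, 0.05], [0.003, 0.09, -0.06], -0.3],
  ],
)

```text
clock: 4.92
position: [0.5811, 0.0554, 0.2388]
ee_rot: [0.028, 0.994, 0.008, 0.108]
force: [0.4, -1.1, -0.3]
grip_width: 0.038
finger_force: 9.0
```

Call:
jog_arm(
  rows=[
    [[0.06, -0.18, 0], [0.001, 0.02, -0.015], -0.3],
    [[0.12, -0.36, 0], [0.002, 0.04, -0.03], -0.3],
    [[0.17, -0.54, 0], [0.003, 0.06, -0.045], -0.3],
    [[0.2, -0.66, 0], [0.003, 0.07, -0.053], -0.3],
    [[0.21, -0.72, 0], [0.003, 0.07, -0.053], -0.3],
  ],
)

```text
clock: 5.33
position: [0.6239, -0.0921, 0.2373]
ee_rot: [0.114, 0.994, -0.001, -0.0]
force: [0.2, -0.6, -0.2]
grip_width: 0.038
finger_force: 9.0
```

Call:
jog_arm(
  rows=[
    [[0, -0.05, 0], [0, 0, 0], -0.3],
    [[0, -0.1, 0], [0, 0, 0], -0.3],
    [[0, -0.1, 0], [0, 0, 0], -0.3],
    [[0, -0.1, 0], [0, 0, 0], -0.3],
  ],
)

```text
clock: 5.67
position: [0.6214, -0.1055, 0.2386]
ee_rot: [0.11, 0.994, 0.001, -0.0]
force: [1.0, 0.4, 0.3]
grip_width: 0.0378
finger_force: 9.0
```

```bash
cat > pan.py <<'E'
from st import *
yb=np.array([.2205,.9754,0]);z=np.array([0,0,-1.]);T=np.c_[np.cross(yb,z),yb,z]
print('rot',Ro.from_matrix(T@R.T).as_rotvec()/np.pi,'to pan(tcp+.004)/.2',(np.array([.6307,-.130,.116])-s['position'])/.2)
E
python3 pan.py
```

```text
5.6667 [ 0.6214 -0.1055  0.2386] force [0.976  0.4315 0.3044] grip 0.037771473463134926 8.999886363744736
R [-0.9757  0.2191  0.      0.2191  0.9757  0.0027  0.0006  0.0027 -1.    ] q [-0.1433  0.3903  0.3342  1.6436 -0.1413  1.1316  1.5777]
rot [-0.0009  0.     -0.0005] to pan(tcp+.004)/.2 [ 0.0465 -0.1227 -0.6132]
```

Call:
jog_arm(
  rows=[
    [[0.02, -0.04, -0.1], [0, 0, 0], -0.3],
    [[0.04, -0.09, -0.2], [0, 0, 0], -0.3],
    [[0.046, -0.123, -0.3], [0, 0, 0], -0.3],
    [[0.046, -0.123, -0.38], [0, 0, 0], -0.3],
    [[0.046, -0.123, -0.42], [0, 0, 0], -0.3],
  ],
)

```text
clock: 6.08
position: [0.6298, -0.1289, 0.1525]
ee_rot: [0.11, 0.994, 0.001, -0.002]
force: [-0.3, 1.2, -1.3]
grip_width: 0.0378
finger_force: 9.0
```

Call:
jog_arm(
  rows=[
    [[0, 0, 0], [0, 0, 0], -0.3],
    [[0, 0, 0], [0, 0, 0], -0.3],
    [[0, 0, 0], [0, 0, 0], -0.3],
  ],
)

```text
clock: 6.33
position: [0.632, -0.1302, 0.156]
ee_rot: [0.11, 0.994, 0.001, 0.001]
force: [0.0, 0.0, -0.4]
grip_width: 0.0378
finger_force: 9.0
```

Run:
```python
import runpy;runpy.run_path('pan.py')
from h import *
im,d=capture('side');np.savez('side1.npz',im=im,d=d)
cv2.imwrite('pics/s1.png',cv2.resize(im[110:230,270:420],None,fx=5,fy=5,interpolation=cv2.INTER_NEAREST))
```

```text
6.3333 [ 0.632  -0.1302  0.156 ] force [ 0.0217  0.029  -0.3835] grip 0.037804549664843166 8.999842554330826
R [-0.9758  0.2187  0.0023  0.2187  0.9758  0.0018 -0.0018  0.0023 -1.    ] q [-0.0898  0.49    0.3195  1.6956 -0.1813  0.983   1.6456]
rot [-0.0006  0.0007 -0.0006] to pan(tcp+.004)/.2 [-0.0066  0.0009 -0.1999]
```

View pics/s1.png

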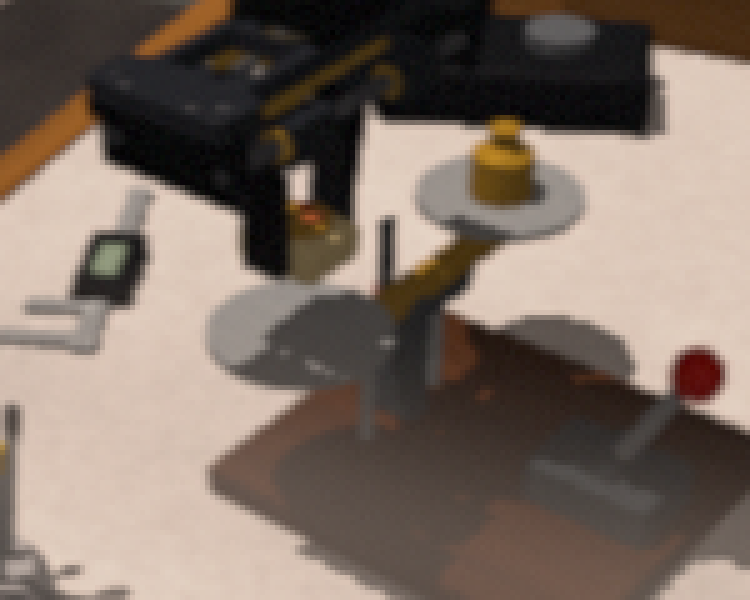

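Crop shows the block held between the fingers at (320,250) above the pan (300,335). I'll check its pitch from depth.

Run:
```python
from h import *
np.set_printoptions(precision=4,suppress=True)
H,X,d=load('side','side1.npz')
k=np.zeros(d.shape,bool);k[148:168,324:344]=1
k&=(H[...,2]>60)&(X[...,2]>.14)&(X[...,2]<.19)&(np.hypot(X[...,0]-.632,X[...,1]+.13)<.04)&(H[...,1]>40)
ex=np.array([.9754,-.2205,0]);ey=np.array([.2205,.9754,0])
Q=X-[.632,-.1302,.156]
q=np.stack([Q@ex,Q@ey,Q[...,2]],-1)
P=q[k];print(len(P),P.min(0),P.max(0))
for v in range(148,168):
    r=[f"{int(q[v,u,0]*1e3):4d},{int(q[v,u,2]*1e3):3d}" if k[v,u] else "   .    " for u in range(326,342)];print(v,' '.join(r))
```

```text
185 [-0.023  -0.0276 -0.004 ] [0.0105 0.0211 0.0335]
148    .        .        .        .        .        .        .        .        .        .        .        .        .        .      -10, 21    .    
149    .        .        .        .        .       10, 15    6, 16    .        .        .        .        .        .        .        .        .    
150    .        .       10, 17    7, 18    7, 17    5, 16    3, 17    .        .        .        .        .        .        .      -10, 16    .    
151    .       -8, 33    9, 15    4, 18    3, 17    2, 17    0, 18   -2, 18    .        .        .        .        .        .      -10, 13    .    
152    .        .        4, 17    2, 17    0, 18   -1, 18   -4, 19   -6, 19   -8, 19   -7, 16    .        .        .        .      -10, 11    .    
153    .        .        .        0, 17   -2, 18   -5, 19   -5, 18   -8, 18   -9, 18   -9, 16   -8, 13  -10, 14    .        .       -9,  8    .    
154    .        .        0, 16   -3, 17   -4, 17   -7, 18   -8, 17  -10, 17  -11, 17  -12, 16  -11, 14  -12, 12  -15, 14  -16, 14  -17, 12    .    
155    .   
[... 1208 characters left out ...]
,  5  -17,  6  -19,  6  -21,  7  -20,  4  -20,  2  -22,  2  -19, -1  -19, -3    .        .        .        .    
164    .        .      -11,  2  -12,  0  -17,  3  -18,  3  -20,  3  -21,  2  -20,  0  -22,  0    .        .        .        .        .        .    
165    .       -8, -2   -9, -2  -13, -1  -17,  1  -20,  3  -20,  0  -21,  0  -21, -1    .        .        .        .        .        .        .    
166    .        .        .      -13, -3  -15, -2  -18, -1  -21, -1    .        .        .        .        .        .        .        .        .    
167    .        .        .        .        .        .        .        .        .        .        .        .        .        .        .        .
```

Call:
jog_arm(
  rows=[
    [[-0.006, 0, -0.06], [0, 0, 0], -0.3],
    [[-0.01, 0, -0.12], [0, 0, 0], -0.3],
    [[-0.01, 0, -0.16], [0, 0, 0], -0.3],
    [[-0.01, 0, -0.18], [0, 0, 0], -0.3],
    [[-0.01, 0, -0.18], [0, 0, 0], -0.3],
  ],
)

```text
clock: 6.8
position: [0.628, -0.1308, 0.1167]
ee_rot: [0.111, 0.994, 0.001, -0.002]
force: [-0.7, 0.2, -0.9]
grip_width: 0.038
finger_force: 9.0
```

Call:
jog_arm(
  rows=[
    [[0, 0, 0], [0, 0, 0], -0.3],
    [[0, 0, -0.003], [0, 0, 0], -0.3],
    [[0, 0, -0.003], [0, 0, 0], -0.3],
  ],
)

```text
clock: 7.05
position: [0.6295, -0.1313, 0.1183]
ee_rot: [0.111, 0.994, 0.001, 0.0]
force: [-0.4, 0.1, -0.7]
grip_width: 0.038
finger_force: 9.0
```

Call:
jog_arm(
  rows=[
    [[0, 0, -0.003], [0, 0, 0], -0.3],
    [[0, 0, -0.003], [0, 0, 0], -0.3],
    [[0, 0, -0.003], [0, 0, 0], -0.3],
  ],
)

```text
clock: 7.3
position: [0.6292, -0.131, 0.1175]
ee_rot: [0.111, 0.994, 0.001, 0.0]
force: [-0.1, 0.2, -1.2]
grip_width: 0.0377
finger_force: 9.0
```

Call:
jog_arm(
  rows=[
    [[0, 0, -0.003], [0, 0, 0], -0.3],
    [[0, 0, -0.003], [0, 0, 0], -0.3],
    [[0, 0, -0.003], [0, 0, 0], -0.3],
  ],
)

```text
clock: 7.55
position: [0.6291, -0.1311, 0.1167]
ee_rot: [0.111, 0.994, 0.001, -0.0]
force: [-0.1, -0.1, -1.5]
grip_width: 0.0379
finger_force: 9.0
```

Call:
jog_arm(
  rows=[
    [[0, 0, -0.002], [0, 0, 0], -0.3],
    [[0, 0, -0.003], [0, 0, 0], -0.3],
    [[0, 0, -0.003], [0, 0, 0], -0.3],
  ],
)

```text
clock: 7.8
position: [0.6292, -0.131, 0.1162]
ee_rot: [0.111, 0.994, 0.001, -0.0]
force: [-0.6, -0.4, -0.1]
grip_width: 0.0379
finger_force: 9.0
```

Call:
jog_arm(
  rows=[
    [[0, 0, -0.002], [0, 0, 0], -0.3],
    [[0, 0, -0.003], [0, 0, 0], -0.3],
    [[0, 0, -0.003], [0, 0, 0], -0.3],
  ],
)

```text
clock: 8.05
position: [0.6293, -0.1309, 0.1158]
ee_rot: [0.111, 0.994, 0.001, -0.0]
force: [0.4, 0.5, 1.7]
grip_width: 0.0379
finger_force: 9.0
```

Contact is felt as a force change of about +2.5 N, so I'll release gently.

Call:
jog_arm(
  rows=[
    [[0, 0, 0], [0, 0, 0], -0.1],
    [[0, 0, 0], [0, 0, 0], 0.0],
    [[0, 0, 0], [0, 0, 0], 0.15],
    [[0, 0, 0], [0, 0, 0], 0.25],
    [[0, 0, 0], [0, 0, 0], 0.25],
  ],
)

```text
clock: 8.47
position: [0.6291, -0.1312, 0.1156]
ee_rot: [0.111, 0.994, 0.001, -0.0]
force: [0.0, -0.3, -0.0]
grip_width: 0.0522
finger_force: 0.0
```

Call:
jog_arm(
  rows=[
    [[0, 0, 0.02], [0, 0, 0], 0.25],
    [[0, 0, 0.08], [0, 0, 0], 0.25],
    [[0, 0, 0.2], [0, 0, 0], 0.25],
    [[0, 0, 0.4], [0, 0, 0], 0.25],
    [[0, 0, 0.55], [0, 0, 0], 0.25],
  ],
)

```text
clock: 8.88
position: [0.6295, -0.1314, 0.2288]
ee_rot: [0.111, 0.994, 0.001, 0.001]
force: [0.4, -0.7, 0.8]
grip_width: 0.0542
finger_force: 0.0
```

Run:
```python
import st
from h import *
np.set_printoptions(precision=4,suppress=True)
for n in('side','top'):
    im,d=capture(n);np.savez(n+'2.npz',im=im,d=d);X=cloud(n,d)
    H=cv2.cvtColor(im,cv2.COLOR_BGR2HSV)
    k=(np.hypot(X[...,0]-.631,X[...,1]+.13)<.04)&(X[...,2]>.117)&(X[...,2]<.145)
    P=X[k];t=P[P[:,2]>.126];print(n,len(P),'top mean',t.mean(0) if len(t) else 0,cv2.minAreaRect(t[:,:2].astype(np.float32)) if len(t) else 0,np.percentile(P[:,2],[50,98]))
    k=((H[...,0]<8)|(H[...,0]>172))&(H[...,1]>150)&(X[...,2]>.09)&(X[...,2]<.14)&(np.hypot(X[...,0]-.4525,X[...,1]+.1766)<.04);print('ball',k.sum(),X[k].mean(0))
    if n=='side':cv2.imwrite('pics/s2.png',cv2.resize(im[110:230,270:440],None,fx=4,fy=4))
```

```text
8.8833 [ 0.6295 -0.1314  0.2288] force [ 0.4042 -0.7309  0.7633] grip 0.054245568865805796 0.0
R [-0.9754  0.2204  0.0018  0.2204  0.9754  0.0011 -0.0015  0.0015 -1.    ] q [-0.1046  0.4196  0.3401  1.6257 -0.1531  1.121   1.6233]
side 253 top mean [ 0.6275 -0.126   0.1308] ((0.6293845176696777, -0.12981034815311432), (0.03779016435146332, 0.043996527791023254), 76.8925552368164) [0.1288 0.1346]
ball 63 [ 0.4521 -0.1684  0.1154]
top 293 top mean [ 0.6198 -0.1306  0.1313] ((0.6264820098876953, -0.13111717998981476), (0.03755057230591774, 0.0429508239030838), 76.42739868164062) [0.1306 0.1362]
ball 0 [nan nan nan]<stdin>:9: RuntimeWarning: Mean of empty slice.
  ret = um.true_divide(
```

View pics/s2.png

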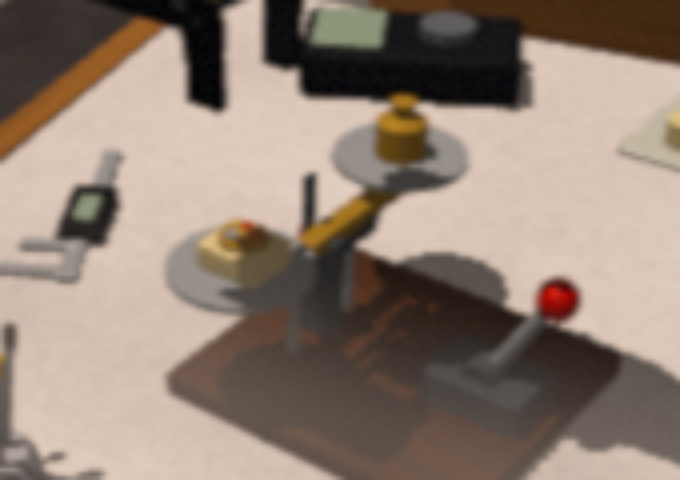

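The movement lies flat on the pan (crop 240,250), about 3 mm off centre, and the lever ball is untouched at (557,300). Next is the lever.

Call:
jog_arm(
  rows=[
    [[-0.1, -0.02, 0.05], [0, 0, 0], 0.25],
    [[-0.3, -0.06, 0.05], [0, 0, 0], -1],
    [[-0.5, -0.1, 0.05], [0, 0, 0], -1],
    [[-0.7, -0.13, 0.05], [0, 0, 0], -1],
    [[-0.85, -0.16, 0.05], [0, 0, 0], -1],
  ],
  newtons=5,
)

```text
clock: 9.4
position: [0.4557, -0.1636, 0.2357]
ee_rot: [0.111, 0.994, 0.001, -0.001]
force: [0.2, -0.4, 1.2]
grip_width: 0.0354
finger_force: 0.0
```

Call:
jog_arm(
  rows=[
    [[-0.1, -0.02, 0], [0, 0, 0], -1],
    [[-0.19, -0.03, 0], [0, 0, 0], -1],
    [[-0.19, -0.03, 0], [0, 0, 0], -1],
    [[-0.19, -0.03, 0], [0, 0, 0], -1],
    [[-0.19, -0.03, 0], [0, 0, 0], -1],
  ],
)

```text
clock: 9.82
position: [0.4221, -0.1689, 0.2361]
ee_rot: [0.11, 0.994, 0.001, 0.001]
force: [-0.2, 0.4, -0.4]
grip_width: 0.0041
finger_force: 0.0
```

```bash
cat > lev.py <<'E'
from st import *
ex=np.array([.9754,-.2205]);ey=np.array([.2205,.9754]);v=s['position'][:2]-[.490,-.185]
print('s',v@ex,'lat',v@ey,'z',s['position'][2])
E
python3 lev.py
python3 - <<'E'
from plant import *
import cv2
im,d=capture('side');print(cv2.imwrite('pics/s3.png',im[90:230,330:500].repeat(4,0).repeat(4,1)))
E
```

```text
9.8167 [ 0.4221 -0.1689  0.2361] force [-0.2146  0.421  -0.4212] grip 0.004128472625278477 0.0
R [-0.9756  0.2196  0.0015  0.2196  0.9756  0.0014 -0.0012  0.0017 -1.    ] q [-0.0686  0.0837  0.3848  2.0324 -0.0387  1.0309  1.6842]
s -0.06973032523841699 lat 0.0007267782503751633 z 0.23610309686750153
True
```

Call:
jog_arm(
  rows=[
    [[-0.02, 0.004, -0.15], [0, 0, 0], -1],
    [[-0.02, 0.004, -0.3], [0, 0, 0], -1],
    [[-0.02, 0.004, -0.45], [0, 0, 0], -1],
    [[-0.02, 0.004, -0.58], [0, 0, 0], -1],
    [[-0.02, 0.004, -0.665], [0, 0, 0], -1],
  ],
)

```text
clock: 10.28
position: [0.4169, -0.1676, 0.1]
ee_rot: [0.11, 0.994, 0.001, -0.002]
force: [-0.1, -0.4, 0.4]
grip_width: 0.0005
finger_force: 0.0
```

Call:
jog_arm(
  rows=[
    [[0, 0, 0], [0, 0, 0], -1],
    [[0, 0, 0], [0, 0, 0], -1],
    [[0, 0, 0], [0, 0, 0], -1],
  ],
)

```text
clock: 10.53
position: [0.4185, -0.1685, 0.1034]
ee_rot: [0.11, 0.994, 0.001, 0.001]
force: [0.7, -0.4, -0.1]
grip_width: 0.0007
finger_force: 0.0
```

```bash
python3 lev.py
python3 - <<'E'
from plant import *
import cv2
im,d=capture('side');print(cv2.imwrite('pics/s4.png',im[100:240,330:500].repeat(4,0).repeat(4,1)))
E
```

```text
10.5333 [ 0.4185 -0.1685  0.1034] force [ 0.665  -0.4134 -0.0505] grip 0.0006938669589102802 0.0
R [-0.9756  0.2196  0.0014  0.2196  0.9756  0.001  -0.0012  0.0013 -1.    ] q [-0.0198  0.2722  0.3643  2.1846 -0.1503  0.7063  1.7962]
s -0.07334039538268142 lat 0.0003236235912571281 z 0.10335135854060819
True
```

View pics/s4.png

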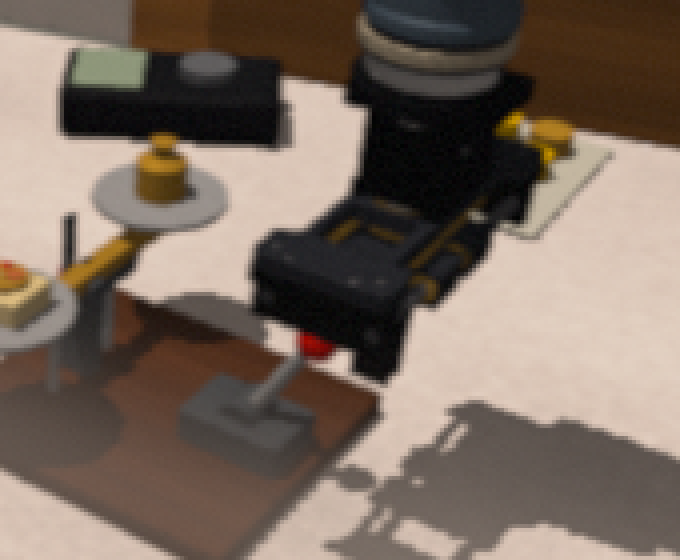

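Fingers are behind the ball (315,345), with the tip at (375,370). Now pushing.

Call:
jog_arm(
  rows=[
    [[0.03, -0.007, 0], [0, 0, 0], -1],
    [[0.06, -0.013, 0], [0, 0, 0], -1],
    [[0.085, -0.019, 0], [0, 0, 0], -1],
    [[0.11, -0.025, 0], [0, 0, 0], -1],
    [[0.137, -0.031, 0], [0, 0, 0], -1],
  ],
)

```text
clock: 11.0
position: [0.4444, -0.1747, 0.1027]
ee_rot: [0.111, 0.994, 0.001, -0.001]
force: [-1.5, -0.8, 2.4]
grip_width: 0.0003
finger_force: 1.5
```

Call:
jog_arm(
  rows=[
    [[0.024, -0.006, 0], [0, 0, 0], -1],
    [[0.05, -0.011, 0], [0, 0, 0], -1],
    [[0.075, -0.017, 0], [0, 0, 0], -1],
    [[0.1, -0.022, 0], [0, 0, 0], -1],
    [[0.122, -0.028, 0], [0, 0, 0], -1],
  ],
)

```text
clock: 11.42
position: [0.4697, -0.1802, 0.1025]
ee_rot: [0.111, 0.994, 0.001, 0.0]
force: [-2.1, -0.4, 0.7]
grip_width: 0.0008
finger_force: 0.9
```

Call:
jog_arm(
  rows=[
    [[0.024, -0.006, 0], [0, 0, 0], -1],
    [[0.05, -0.011, 0], [0, 0, 0], -1],
    [[0.075, -0.017, 0], [0, 0, 0], -1],
    [[0.1, -0.022, 0], [0, 0, 0], -1],
    [[0.1, -0.022, 0], [0, 0, 0], -1],
  ],
)

```text
clock: 11.83
position: [0.4901, -0.1847, 0.1024]
ee_rot: [0.111, 0.994, 0.001, 0.0]
force: [-0.0, -1.1, -0.1]
grip_width: 0.0007
finger_force: 0.1
```

```bash
python3 lev.py
cat > bl.py <<'E'
from h import *
for n in('side','top'):
    im,d=capture(n);X=cloud(n,d);H=cv2.cvtColor(im,cv2.COLOR_BGR2HSV)
    k=((H[...,0]<8)|(H[...,0]>172))&(H[...,1]>150)&(X[...,2]>.09)&(X[...,2]<.14)&(np.hypot(X[...,0]-.490,X[...,1]+.185)<.08)
    q=(X[k][:,:2]-[.490,-.185])@np.array([.9754,-.2205])
    if k.sum()>5:print(n,'ball s',k.sum(),np.percentile(q,[2,50,98]).round(4),ball(X[k])[0].round(4))
    m=(np.hypot(X[...,0]-.631,X[...,1]+.13)<.043)&(X[...,2]>.08)&(X[...,2]<.116)&(H[...,1]<60)
    print('  pan z',np.median(X[m][:,2]).round(4) if m.any() else None)
    cv2.imwrite(f'pics/{n}_l.png',im)
E
python3 bl.py
```

```text
11.8333 [ 0.4901 -0.1847  0.1024] force [-0.0108 -1.0571 -0.0894] grip 0.0007335892192319256 0.13922985177487135
R [-0.9756  0.2198  0.0006  0.2198  0.9756  0.0011 -0.0004  0.0012 -1.    ] q [-0.0004  0.3805  0.3509  2.0268 -0.1873  0.764   1.8125]
s 6.978853446061189e-06 lat 0.0002932507943295364 z 0.10242355607660726
side ball s 14 [0.0105 0.0188 0.0265] [ 0.5101 -0.1799  0.1162]
  pan z 0.11
  pan z 0.1106
```

Call:
jog_arm(
  rows=[
    [[0.02, -0.004, 0], [0, 0, 0], -1],
    [[0.035, -0.008, 0], [0, 0, 0], -1],
    [[0.05, -0.011, 0], [0, 0, 0], -1],
    [[0.05, -0.011, 0], [0, 0, 0], -1],
  ],
)

```text
clock: 12.27
position: [0.4993, -0.1867, 0.1024]
ee_rot: [0.111, 0.994, 0.001, -0.0]
force: [-0.5, -0.2, -1.8]
grip_width: 0.0002
finger_force: 0.5
```

Call:
jog_arm(
  rows=[
    [[0.008, -0.002, 0], [0, 0, 0], -1],
    [[0.008, -0.002, 0], [0, 0, 0], -1],
  ],
)

```text
clock: 12.43
position: [0.5005, -0.1871, 0.1024]
ee_rot: [0.111, 0.994, 0.001, -0.0]
force: [-1.7, -0.0, -0.5]
grip_width: 0.0004
finger_force: 0.7
```

```bash
python3 lev.py;python3 bl.py
```

```text
12.4333 [ 0.5005 -0.1871  0.1024] force [-1.75   -0.0185 -0.4823] grip 0.00042884258216937605 0.7043224945664406
R [-0.9755  0.2201 -0.0005  0.2201  0.9755  0.0017  0.0009  0.0015 -1.    ] q [ 0.0026  0.3963  0.3493  2.002  -0.1919  0.7753  1.8137]
s 0.010686466726824077 lat 0.00028901426770981523 z 0.1024164878922305
side ball s 24 [0.0208 0.0297 0.0388] [ 0.5213 -0.1847  0.1136]
  pan z 0.11
  pan z 0.1106
```

Call:
jog_arm(
  rows=[
    [[0.008, -0.002, 0], [0, 0, 0], -1],
    [[0.012, -0.003, 0], [0, 0, 0], -1],
    [[0.012, -0.003, 0], [0, 0, 0], -1],
  ],
)

```text
clock: 12.78
position: [0.503, -0.1877, 0.1025]
ee_rot: [0.111, 0.994, 0.001, -0.0]
force: [-1.6, 0.1, -1.3]
grip_width: 0.0002
finger_force: 0.8
```

Call:
jog_arm(
  rows=[
    [[0.005, -0.001, 0], [0, 0, 0], -1],
    [[0.01, -0.002, 0], [0, 0, 0], -1],
    [[0.01, -0.002, 0], [0, 0, 0], -1],
  ],
)

```text
clock: 13.03
position: [0.505, -0.1881, 0.1025]
ee_rot: [0.111, 0.994, 0.001, -0.0]
force: [-1.2, -1.0, -1.6]
grip_width: 0.0004
finger_force: 1.0
```

Call:
jog_arm(
  rows=[
    [[0.004, -0.001, 0], [0, 0, 0], -1],
    [[0.007, -0.0015, 0], [0, 0, 0], -1],
    [[0.007, -0.0015, 0], [0, 0, 0], -1],
  ],
)

```text
clock: 13.28
position: [0.5063, -0.1884, 0.1025]
ee_rot: [0.111, 0.994, 0.001, -0.0]
force: [-2.7, -1.0, -1.3]
grip_width: 0.0007
finger_force: 1.1
```

```bash
python3 lev.py;python3 bl.py
```

```text
13.2833 [ 0.5063 -0.1884  0.1025] force [-2.7472 -0.972  -1.2878] grip 0.0006849597185730965 1.0513460719812429
R [-0.9755  0.2201 -0.0003  0.2201  0.9755  0.0016  0.0006  0.0015 -1.    ] q [ 0.0041  0.4045  0.3484  1.9886 -0.1942  0.7806  1.8142]
s 0.01669597440445725 lat 0.0002780046229325293 z 0.10251635114751446
side ball s 32 [0.0249 0.0346 0.0442] [ 0.5256 -0.1844  0.1121]
  pan z 0.1101
  pan z 0.1107
```

Call:
jog_arm(
  rows=[
    [[0.004, -0.001, 0], [0, 0, 0], -1],
    [[0.007, -0.0015, 0], [0, 0, 0], -1],
    [[0.007, -0.0015, 0], [0, 0, 0], -1],
  ],
)

```text
clock: 13.63
position: [0.5068, -0.1885, 0.1024]
ee_rot: [0.111, 0.994, 0.001, -0.001]
force: [-5.5, 0.7, 0.6]
grip_width: 0.0002
finger_force: 2.5
```

Call:
jog_arm(
  rows=[
    [[0.004, -0.001, 0], [0, 0, 0], -1],
    [[0.007, -0.0015, 0], [0, 0, 0], -1],
    [[0.007, -0.0015, 0], [0, 0, 0], -1],
  ],
)

```text
clock: 13.88
position: [0.5069, -0.1886, 0.1022]
ee_rot: [0.111, 0.994, 0.001, -0.003]
force: [-7.5, 0.9, 3.2]
grip_width: 0.0007
finger_force: 3.9
```

```bash
python3 lev.py;python3 bl.py; python3 -c "
import cv2;a=cv2.imread('pics/side_l.png')[120:240,290:450];cv2.imwrite('pics/s5.png',cv2.resize(a,None,fx=4.5,fy=4.5))"
```

```text
13.8833 [ 0.5069 -0.1886  0.1022] force [-7.4933  0.9227  3.2266] grip 0.0006550550771373338 3.9317761547863483
R [-0.9754  0.2204 -0.0048  0.2204  0.9754  0.0033  0.0054  0.0022 -1.    ] q [ 0.0049  0.408   0.3484  1.984  -0.1947  0.7869  1.8143]
s 0.017299398562534145 lat 0.0002678206519875235 z 0.1022436318399319
side ball s 32 [0.026  0.0348 0.044 ] [ 0.5263 -0.1852  0.1108]
  pan z 0.1101
  pan z 0.1106
```

View pics/s5.png

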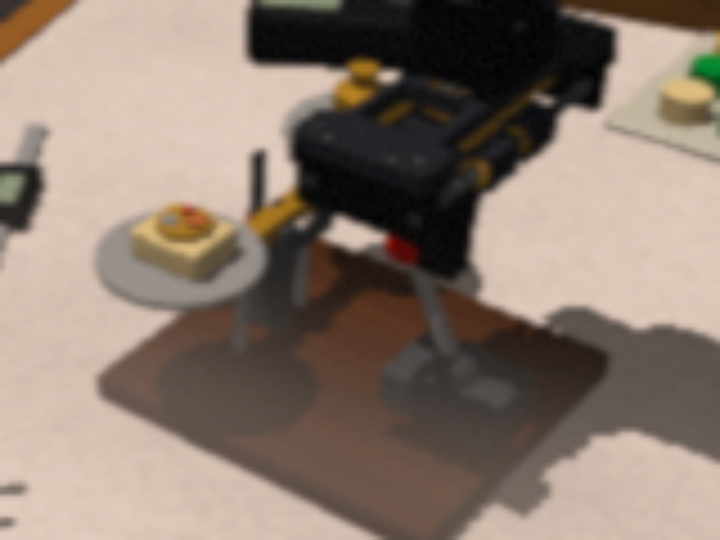

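The lever is at its stop: force jumped to 7.5 N and the ball at (400,248) leans to +x. The pan still holds the movement. I'll back off and wait.

Call:
jog_arm(
  rows=[
    [[-0.03, 0.007, 0], [0, 0, 0], -1],
    [[-0.06, 0.013, 0], [0, 0, 0], -1],
    [[-0.1, 0.022, 0], [0, 0, 0], -1],
    [[-0.1, 0.022, 0.1], [0, 0, 0], -1],
    [[-0.1, 0.022, 0.25], [0, 0, 0], -1],
  ],
)

```text
clock: 14.4
position: [0.4871, -0.1836, 0.1512]
ee_rot: [0.111, 0.994, 0.001, -0.002]
force: [0.4, 1.1, 1.0]
grip_width: 0.0001
finger_force: 0.0
```

Call:
jog_arm(
  rows=[
    [[0, 0, 0.1], [0, 0, 0], -1],
    [[0, 0, 0.2], [0, 0, 0], -1],
    [[0, 0, 0.2], [0, 0, 0], -1],
    [[0, 0, 0.2], [0, 0, 0], -1],
    [[0, 0, 0.2], [0, 0, 0], -1],
  ],
)

```text
clock: 14.82
position: [0.4888, -0.1842, 0.1921]
ee_rot: [0.111, 0.994, 0.001, -0.0]
force: [-0.2, -0.5, -1.2]
grip_width: 0.0005
finger_force: 0.0
```

Call:
jog_arm(
  rows=[
    [[0, 0, 0], [0, 0, 0], -1],
    [[0, 0, 0], [0, 0, 0], -1],
    [[0, 0, 0], [0, 0, 0], -1],
    [[0, 0, 0], [0, 0, 0], -1],
    [[0, 0, 0], [0, 0, 0], -1],
  ],
)

```text
clock: 15.23
position: [0.489, -0.1846, 0.1922]
ee_rot: [0.111, 0.994, 0.001, -0.001]
force: [0.1, -0.4, 1.1]
grip_width: 0.0007
finger_force: 0.0
```

```bash
python3 lev.py;python3 bl.py
```

```text
15.2333 [ 0.489  -0.1846  0.1922] force [ 0.134  -0.4314  1.0798] grip 0.0006986980461883563 0.0
R [-0.9755  0.2202 -0.0008  0.2202  0.9755  0.0017  0.0012  0.0014 -1.    ] q [-0.0403  0.2588  0.3863  1.9452 -0.1195  0.9607  1.752 ]
s -0.0010756049207090786 lat 0.00018554786132957474 z 0.19215224565587447
side ball s 71 [0.0276 0.0351 0.0446] [ 0.5276 -0.1907  0.1121]
  pan z 0.11
top ball s 14 [0.0259 0.0278 0.0487] [ 0.5265 -0.1927  0.1136]
  pan z 0.1107
```

Call:
jog_arm(
  rows=[
    [[0, 0, 0], [0, 0, 0], -1],
    [[0, 0, 0], [0, 0, 0], -1],
    [[0, 0, 0], [0, 0, 0], -1],
    [[0, 0, 0], [0, 0, 0], -1],
    [[0, 0, 0], [0, 0, 0], -1],
  ],
)

```text
clock: 15.75
position: [0.4891, -0.1846, 0.1926]
ee_rot: [0.111, 0.994, 0.001, -0.0]
force: [-0.3, -0.8, -0.3]
grip_width: 0.0006
finger_force: 0.0
```

Call:
jog_arm(
  rows=[
    [[0, 0, 0], [0, 0, 0], -1],
    [[0, 0, 0], [0, 0, 0], -1],
    [[0, 0, 0], [0, 0, 0], -1],
    [[0, 0, 0], [0, 0, 0], -1],
    [[0, 0, 0], [0, 0, 0], -1],
  ],
)

```text
clock: 16.17
position: [0.4891, -0.1846, 0.1926]
ee_rot: [0.111, 0.994, 0.001, -0.0]
force: [-0.0, 0.4, -0.5]
grip_width: 0.0009
finger_force: 0.0
```

Call:
jog_arm(
  rows=[
    [[0, 0, 0], [0, 0, 0], -1],
    [[0, 0, 0], [0, 0, 0], -1],
    [[0, 0, 0], [0, 0, 0], -1],
    [[0, 0, 0], [0, 0, 0], -1],
    [[0, 0, 0], [0, 0, 0], -1],
  ],
)

```text
clock: 16.58
position: [0.4892, -0.1846, 0.1926]
ee_rot: [0.111, 0.994, 0.001, -0.0]
force: [0.0, -1.1, 0.3]
grip_width: 0.0004
finger_force: 0.0
```

```bash
python3 lev.py;python3 bl.py
```

```text
16.5833 [ 0.4892 -0.1846  0.1926] force [ 0.0492 -1.1055  0.2639] grip 0.0004149728934404196 0.0
R [-0.9755  0.2202 -0.0001  0.2202  0.9755  0.0016  0.0004  0.0016 -1.    ] q [-0.0404  0.2581  0.3864  1.9449 -0.1195  0.9608  1.7519]
s -0.000913417782174778 lat 0.0002204621635635427 z 0.19256510549678044
side ball s 70 [0.0284 0.0348 0.0443] [ 0.5281 -0.1915  0.1119]
  pan z 0.1101
top ball s 17 [0.0244 0.0273 0.0482] [ 0.5261 -0.1936  0.1118]
  pan z 0.1107
```

Call:
jog_arm(
  rows=[
    [[0.08, -0.018, 0], [0, 0, 0], -1],
    [[0.2, -0.045, 0], [0, 0, 0], -1],
    [[0.3, -0.068, 0], [0, 0, 0], -1],
    [[0.361, -0.082, 0], [0, 0, 0], -1],
    [[0.361, -0.082, 0], [0, 0, 0], -1],
  ],
)

```text
clock: 17.1
position: [0.5638, -0.2011, 0.1923]
ee_rot: [0.11, 0.994, 0.0, 0.001]
force: [-0.6, 0.4, 0.1]
grip_width: 0.0001
finger_force: 0.0
```

Call:
jog_arm(
  rows=[
    [[0, 0, -0.1], [0, 0, 0], -1],
    [[0, 0, -0.25], [0, 0, 0], -1],
    [[0, 0, -0.38], [0, 0, 0], -1],
    [[0, 0, -0.44], [0, 0, 0], -1],
    [[0, 0, -0.44], [0, 0, 0], -1],
  ],
)

```text
clock: 17.52
position: [0.5586, -0.2001, 0.1018]
ee_rot: [0.111, 0.994, 0.001, -0.003]
force: [-0.5, -0.5, -0.3]
grip_width: 0.0002
finger_force: 0.0
```

```bash
python3 lev.py;python3 bl.py
```

```text
17.5167 [ 0.5586 -0.2001  0.1018] force [-0.4901 -0.4656 -0.3282] grip 0.00017323085886103732 0.0
R [-0.9754  0.2203 -0.0065  0.2203  0.9754  0.0033  0.0071  0.0018 -1.    ] q [ 0.0143  0.4845  0.3465  1.8607 -0.2155  0.8402  1.8184]
s 0.07026350666930696 lat 0.0004448354043790676 z 0.10176462049147166
side ball s 65 [0.0278 0.0349 0.0433] [ 0.5274 -0.1896  0.1122]
  pan z 0.1101
top ball s 62 [0.0256 0.0315 0.0368] [ 0.5244 -0.1934  0.1141]
  pan z 0.1107
```

Call:
jog_arm(
  rows=[
    [[-0.024, 0.006, 0], [0, 0, 0], -1],
    [[-0.05, 0.011, 0], [0, 0, 0], -1],
    [[-0.075, 0.017, 0], [0, 0, 0], -1],
    [[-0.1, 0.022, 0], [0, 0, 0], -1],
    [[-0.127, 0.029, 0], [0, 0, 0], -1],
  ],
)

```text
clock: 18.03
position: [0.5374, -0.1958, 0.1062]
ee_rot: [0.111, 0.994, 0.0, 0.002]
force: [2.2, -1.4, 2.3]
grip_width: 0.0005
finger_force: 1.6
```

Call:
jog_arm(
  rows=[
    [[-0.024, 0.006, 0], [0, 0, 0], -1],
    [[-0.05, 0.011, 0], [0, 0, 0], -1],
    [[-0.075, 0.017, 0], [0, 0, 0], -1],
    [[-0.1, 0.022, 0], [0, 0, 0], -1],
    [[-0.127, 0.029, 0], [0, 0, 0], -1],
  ],
)

```text
clock: 18.45
position: [0.5095, -0.1892, 0.1043]
ee_rot: [0.111, 0.994, 0.001, -0.001]
force: [1.1, -0.9, 0.8]
grip_width: 0.0005
finger_force: 1.0
```

Call:
jog_arm(
  rows=[
    [[-0.024, 0.006, 0], [0, 0, 0], -1],
    [[-0.05, 0.011, 0], [0, 0, 0], -1],
    [[-0.075, 0.017, 0], [0, 0, 0], -1],
    [[-0.1, 0.022, 0], [0, 0, 0], -1],
    [[-0.12, 0.027, 0], [0, 0, 0], -1],
  ],
)

```text
clock: 18.87
position: [0.4855, -0.1837, 0.1042]
ee_rot: [0.111, 0.994, 0.001, -0.001]
force: [1.8, -1.1, -1.9]
grip_width: 0.0005
finger_force: 1.0
```

Call:
jog_arm(
  rows=[
    [[0, 0, 0], [0, 0, 0], -1],
    [[-0.005, 0.001, 0], [0, 0, 0], -1],
    [[-0.005, 0.001, 0], [0, 0, 0], -1],
  ],
)

```text
clock: 19.12
position: [0.4852, -0.1835, 0.1044]
ee_rot: [0.111, 0.994, 0.001, -0.001]
force: [0.6, -1.0, -0.3]
grip_width: 0.0007
finger_force: 0.1
```

```bash
python3 lev.py;python3 bl.py
```

```text
19.1167 [ 0.4852 -0.1835  0.1044] force [ 0.6082 -0.9704 -0.2732] grip 0.0006934509097110592 0.10489475447684526
R [-0.9755  0.22   -0.0009  0.22    0.9755  0.0021  0.0014  0.0019 -1.    ] q [-0.0068  0.3717  0.3583  2.0355 -0.1871  0.7665  1.8136]
s -0.0050309949531221875 lat 0.0004263573337449457 z 0.10442262266241245
side ball s 78 [-0.0392 -0.0307 -0.0157] [ 0.4634 -0.178   0.1147]
  pan z 0.11
  pan z 0.1106
```

Call:
jog_arm(
  rows=[
    [[-0.015, 0.003, 0], [0, 0, 0], -1],
    [[-0.03, 0.007, 0], [0, 0, 0], -1],
    [[-0.04, 0.009, 0], [0, 0, 0], -1],
    [[-0.04, 0.009, 0], [0, 0, 0], -1],
  ],
)

```text
clock: 19.55
position: [0.4771, -0.182, 0.1045]
ee_rot: [0.111, 0.994, 0.001, -0.0]
force: [1.5, -0.5, -1.8]
grip_width: 0.0004
finger_force: 0.7
```

Call:
jog_arm(
  rows=[
    [[-0.004, 0.001, 0], [0, 0, 0], -1],
    [[-0.008, 0.002, 0], [0, 0, 0], -1],
    [[-0.008, 0.002, 0], [0, 0, 0], -1],
  ],
)

```text
clock: 19.8
position: [0.476, -0.1817, 0.1046]
ee_rot: [0.111, 0.994, 0.001, 0.0]
force: [1.4, -1.7, -2.4]
grip_width: 0.0003
finger_force: 1.1
```

Call:
jog_arm(
  rows=[
    [[-0.004, 0.001, 0], [0, 0, 0], -1],
    [[-0.007, 0.0015, 0], [0, 0, 0], -1],
    [[-0.007, 0.0015, 0], [0, 0, 0], -1],
  ],
)

```text
clock: 20.05
position: [0.4756, -0.1816, 0.1048]
ee_rot: [0.111, 0.994, 0.0, 0.001]
force: [4.4, -2.1, -4.2]
grip_width: 0.0007
finger_force: 2.5
```

Call:
jog_arm(
  rows=[
    [[-0.004, 0.001, 0], [0, 0, 0], -1],
    [[-0.005, 0.001, 0], [0, 0, 0], -1],
  ],
)

```text
clock: 20.22
position: [0.4755, -0.1816, 0.1049]
ee_rot: [0.111, 0.994, 0.0, 0.002]
force: [6.0, -1.6, -5.3]
grip_width: 0.0007
finger_force: 3.6
```

Call:
jog_arm(
  rows=[
    [[0.03, -0.007, 0], [0, 0, 0], -1],
    [[0.08, -0.018, 0], [0, 0, 0], -1],
    [[0.12, -0.027, 0.05], [0, 0, 0], -1],
    [[0.12, -0.027, 0.25], [0, 0, 0], -1],
    [[0.12, -0.027, 0.45], [0, 0, 0], -1],
  ],
)

```text
clock: 20.63
position: [0.4962, -0.1858, 0.1938]
ee_rot: [0.111, 0.994, 0.001, -0.004]
force: [0.7, -0.0, 0.5]
grip_width: 0.0008
finger_force: 0.0
```

Call:
jog_arm(
  rows=[
    [[0, 0, 0.2], [0, 0, 0], -1],
    [[0, 0, 0.3], [0, 0, 0], -1],
    [[0, 0, 0.3], [0, 0, 0], -1],
    [[0, 0, 0.3], [0, 0, 0], -1],
    [[0, 0, 0.3], [0, 0, 0], -1],
  ],
)

```text
clock: 21.05
position: [0.4967, -0.1859, 0.2534]
ee_rot: [0.111, 0.994, 0.001, -0.002]
force: [-0.2, -0.7, -0.8]
grip_width: 0.0003
finger_force: 0.0
```

```bash
python3 lev.py;python3 bl.py; python3 -c "
import cv2;a=cv2.imread('pics/side_l.png')[100:260,220:450];cv2.imwrite('pics/s6.png',cv2.resize(a,None,fx=3.4,fy=3.4))"
```

```text
21.05 [ 0.4967 -0.1859  0.2534] force [-0.1514 -0.701  -0.7751] grip 0.00029573633174078003 0.0
R [-0.9755  0.2199 -0.0031  0.2199  0.9755  0.0026  0.0036  0.0019 -1.    ] q [-0.0617  0.2092  0.404   1.8533 -0.0933  1.1011  1.7261]
s 0.006720641890396063 lat 0.0005607954843077992 z 0.25338358469246924
side ball s 65 [-0.0486 -0.0406 -0.033 ] [ 0.4526 -0.1725  0.1127]
  pan z 0.1107
top ball s 84 [-0.0484 -0.0393 -0.0308] [ 0.4512 -0.177   0.1135]
  pan z 0.1112
```

View pics/s6.png

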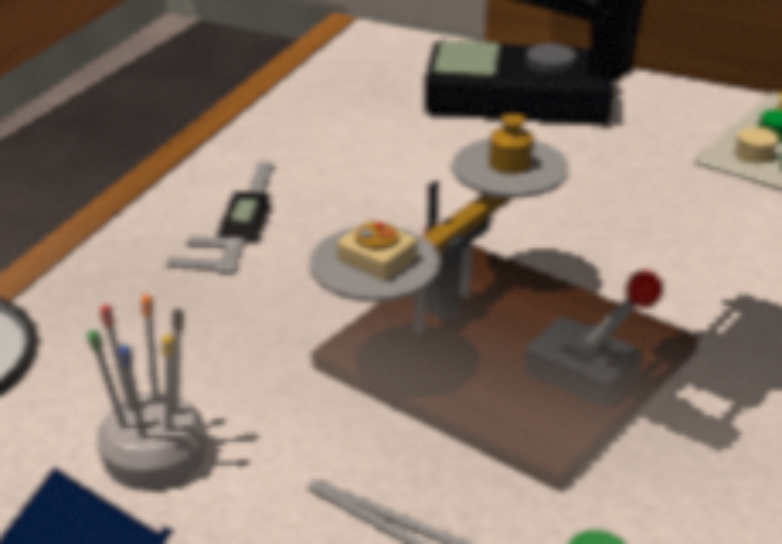

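The movement is on the pan (crop 377,250) and the beam is level. The lever is back (ball at 645,288), with the ball at its starting position, and the robot is clear. Handing in.

```bash
python3 -c "
from plant import *
print(finish_job())"
```

```text
the job is handed in; nothing more can be done
None
```

I set the movement on the balance pan, freed the beam for about 3 s with no visible movement, swung the lever fully back, and handed the job in (no verdict came back).

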